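# Load the pin drill jig: pin home, leaf over, latch up

### The arm

A 6-joint arm with a two-finger parallel gripper is mounted at the origin on a cart in front of the work surface, level with it; the furniture and walls round the work are solid. World frame = base frame: x ahead of the robot, y to its left, z up, the work surface at z = 0. Lengths are in m, angles in rad, forces in N, time in s.
With the tool pointing down it reaches from about 0.35 to 0.85 m from the base axis. Payload 8.1 kg.
Tool frame: the origin (TCP) lies at the very end of the fingers, on their centre line; the grasp point (between the pads) lies 19 mm behind it; z points along the fingers, y is the direction in which the jaws open and shut (so a half turn about z gives the same grasp; the last joint's range is limited). The gripper opens to 93 mm and grips with 3 to 60 N. Pads are 15 mm wide; open, the fingers measure 128 mm over their backs; the gripper's body (75 mm by 188 mm) begins 65 mm behind the grasp point.
Start: joints at [1.125, 0.13, 1.488, -0, 1.523, -0.085], TCP at [0.212, 0.561, 0.219] pointing down, gripper open.
Joint ranges: [-2.96, 2.96], [-0.89, 2.26], [0.02, 2.5], [-1.34, 4.48], [0, 2.73], [-2.66, 2.66]. Speed limits (rad/s): [2.39, 2.39, 2.79, 3.14, 3.14, 3.14].

### API

Orientations are given as a unit quaternion [x, y, z, w].
In Python, from cell import r gives the robot as it stands.
- The arm moves only by the tool drive_tool, never from a script. Its argument "moves" is a list of rows, each a list of 3 entries, a list of its own where there are three numbers: the shift along the world's x, y, z in units of 0.15 m (1.0 is 0.15 m), then the turn, a rotation vector about the world's x, y, z in units of 90 degrees (1.0 is 90 degrees), then the closure, from -1 (fully open) to 1 (shut). A call has 1 to 12 rows; each row shifts and turns the commanded pose from where the row before left it; what a row does not reach is not made up. A row lasts 1/10 s, in which the tool goes at most 50 mm and 8.59 degrees, less where a joint would pass 70% of its speed; a pose out of reach is approached as far as the arm can. A call with a number of a shift or a turn outside -1 to 1 is refused whole. A call with a gripper value outside its range is refused whole. The fingers move at their own pace and stop on an object; "force" is the grip in N (left out, the last holds). Time passes only in rows, so rows that do not move let the fingers close. It gives the time, the measured TCP pose, the force and the opening at its end, in the units of the state.
- r.read_state(): the state, without advancing time (a new reading comes with each control period).
- r.read_camera(name): name is "side" or "top"; returns a dict with "pixels" (384x512x3 uint8, red, green, blue), "K" (3x3 intrinsics, pixels), "R" (3x3) and "t" (3): a world point X has camera coordinates R X + t. Camera axes: x right, y down, z forward; pixel columns grow to the right and rows downward; lengths in m; the calibration is good to about 2 mm. A picture is of the moment at which its call begins. There is no depth.
- r.sign_off(): hands the job in, once; it reports no verdict.
The state is a dict: "time": time; "joint_pos": joint angles; "qvel": joint speeds; "joint_torque": joint torques, N m; "ee_pos": TCP position; "tcp_rot": TCP orientation; "ft_force": force on the tool from outside, world axes, zero at the start; "wrist_torque": the same for the moment, N m; "opening": opening from 0.0 (shut) to 1.0 (fully open).
Only numpy, scipy, OpenCV 4.12 (cv2) and the standard library are available. Lean on these libraries where they do the work, as an engineer would, in place of code of your own. Each camera call takes 0.05 s, during which the arm holds its last target.

### The job

A pin lies in the V of the leaf drill jig, ready to be cross-drilled, but it is not yet home. Push it along the V until it rests against the end stop, then tip the open leaf over so that it lies fully shut on the jig with its lug behind the pin, and last push the leaning latch upright to lock the leaf. Only push with the fingers: lift or pull nothing out of the jig, and leave the other things on the bench where they are.

Things in the scene. Friction and masses are not known exactly. Their poses are not given: they have to be found in the camera images.
- jig: Drill jig fixed on the bench, dark steel base plate 96 x 128 mm (x, y), plate top at z = 14 mm. Origin on the bench under the middle of the V, z up. y runs along the V: end stop at the +y end, pin pushed from the -y end. +x side: leaf hinge (axis along y at x = 34, z = 52 mm). -x side: latch pivot (axis along y at x = -40, z = 30 mm). V block: x -25 to 25, y -58 to 40, top z = 33.5 mm
- stop_face (a point): Face of the end stop's screw, at jig (0, 45, 34) mm; it looks to the jig's -y. The stop block behind it is 34 mm wide and 48 mm high. The inner end of a pin that is home rests here
- pin_center (a point): Middle of the turned steel pin lying in the V: 115 mm long, 20 mm thick, 0.22 to 0.35 kg, axis 34 mm and top 44 mm above the bench; its z axis points along it to the jig's -y, the outer end face is 57.5 mm that way. Home: this point at jig y = -12.5 mm, outer end at y = -70 mm, 12 mm beyond the V block. At the start 14 to 36 mm farther out. Slides with 1.5 to 5 N
- leaf (a joint): Hinge of the leaf, rad: 0 = shut, level on the jig; pi/2 = upright; 2.25 at the start, leaning back on its stop at the jig's +x side. Steel plate 10 mm thick, jig y -28 to 28, reaching 74 mm from the hinge axis, 0.32 kg. Its weight keeps it back (about 1.5 N at its edge raises it); once past upright it falls shut by itself, slowed by a damped hinge, in about 2 s
- leaf_edge (a point): Middle of the leaf's free edge, on a lip 24 mm wide for the latch's hook, 74 mm from the hinge axis. About 110 mm above the bench when open, 126 upright, 50 shut. A shut leaf lies 47 to 57 mm above the bench. On the leaf's top (its back when open) a drill bush stands 4 mm proud in the middle
- lug (a point): Lower end of the keeper lug (16 mm wide along x, 6 mm thick along y) on an arm from the leaf. Leaf shut: at jig (0, -76, 35) mm, behind the pin's outer end with 3 mm to spare. If the pin is not home the lug lands on top of the pin and the leaf stays more than 0.2 rad open
- latch (a joint): Pivot of the latch, rad: 0 = upright with its hook over the leaf's lip, locked (a stop prevents more); 0.3 to 0.55 at the start, leaning out to the jig's -x side. It stays where it is left; about 1.5 N square on its pad moves it
- latch_pad (a point): Middle of the outer (jig -x) face of the latch's ribbed thumb pad, 22 mm wide along y, 12 mm high, 46 mm from the pivot axis. When upright at jig x = -45, z = 76 mm; when leaning 66 to 73 mm above the bench
- spare_pin_1: Bystander: an equal pin standing upright, 115 mm high; origin at its foot
- spare_pin_2: Bystander: another equal pin standing upright, 115 mm high; origin at its foot
- bolt: Bystander: a bolt 48 mm high standing on its head; origin at its foot
- hex_key: Bystander: a black hexagon key lying flat, 72 mm long, 6 mm high
- brush: Bystander: a brush lying near the bench's front edge, 173 mm long, 10 mm high
- specimen: Bystander: a brown mounted specimen (resin disc) at the right, 30 mm round, 19 mm high; origin at its foot
- bit_box: Bystander: a small box 48 x 64 x 28 mm behind the jig at the left
- mouse: Bystander: a computer mouse at the right front, 113 x 60 x 37 mm

How it is judged:
By the outcome, as a careful person would: the job done as asked, in the order asked, and still so for the second after the job is handed in, with the robot touching nothing.
It also fails if it takes over 54 s, if anything falls off the work surface, if the arm or the gripper's body presses on something with over 40 N, if the wrist force passes 120 N, or if a joint passes its speed limit or range.

## Working session

There is one attempt and no reset: what is moved stays moved. The work goes in short steps, Python scripts to look and compute and a tool call to move; the robot and the scene stay as the last step left them, time stands still between calls to the robot, and variables do not carry over. Pictures are saved under pics/ and viewed, and the job is handed in when it is done.

Besides the shell and the picture viewer there is one more tool, called after ">>>" by a JSON object that holds its "op" and its "data", one argument or row to a line. drive_tool: Moves the arm, as the interface text tells. Its arguments: {"type":"object","properties":{"moves":{"type":"array"},"force":{"type":"number"}},"required":["moves"]}

```bash
mkdir -p pics; ls
python3 - <<'E'
from cell import r
import cv2,numpy as np
s=r.read_state(); print({k:np.round(v,3).tolist() for k,v in s.items()})
for n in("side","top"):
    d=r.read_camera(n); cv2.imwrite(f"pics/{n}0.png",d["pixels"][:,:,::-1]); print(n,np.round(d["K"],1).tolist(),np.round(d["R"],3).tolist(),np.round(d["t"],3).tolist(), (-d["R"].T@d["t"]).round(3))
E
```

```text
pics
{'time': 0.0, 'joint_pos': [1.125, 0.131, 1.489, -0.0, 1.523, -0.085], 'qvel': [0.0, -0.0, 0.001, 0.002, 0.001, -0.0], 'joint_torque': [-0.002, -55.983, -49.176, 0.077, 0.035, -0.0], 'ee_pos': [0.212, 0.561, 0.218], 'tcp_rot': [0.179, 0.984, -0.001, -0.0], 'ft_force': [0.482, 0.086, 0.391], 'wrist_torque': [0.05, 0.003, -0.003], 'opening': 0.997}
side [[388.3, 0.0, 254.7], [0.0, 388.3, 193.2], [0.0, 0.0, 1.0]] [[-0.953, -0.303, 0.016], [-0.215, 0.639, -0.738], [0.214, -0.707, -0.674]] [0.508, 0.263, 0.764] [0.377 0.526 0.702]
top [[408.8, 0.0, 256.2], [0.0, 408.8, 192.8], [0.0, 0.0, 1.0]] [[0.019, -0.999, 0.031], [-0.997, -0.021, -0.077], [0.078, -0.03, -0.997]] [-0.161, 0.595, 1.005] [ 0.518 -0.119  1.053]
```

View pics/side0.png

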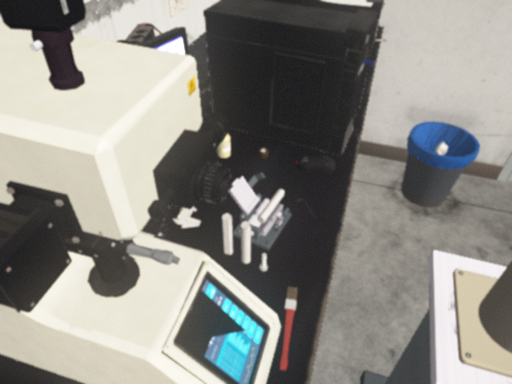

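View pics/top0.png

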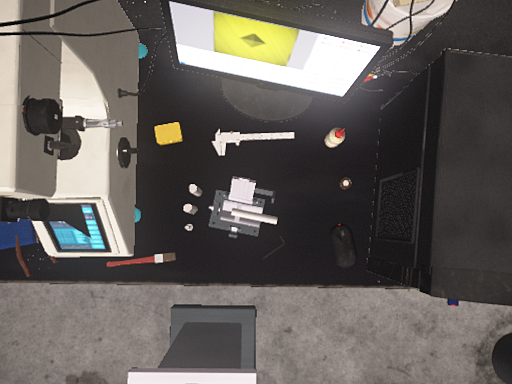

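Run:
```python
import cv2
a=cv2.imread("pics/top0.png")[160:280,160:310]; cv2.imwrite("pics/t0z.png",cv2.resize(a,None,fx=5,fy=5,interpolation=cv2.INTER_CUBIC))
a=cv2.imread("pics/side0.png")[160:280,200:320]; cv2.imwrite("pics/s0z.png",cv2.resize(a,None,fx=5,fy=5,interpolation=cv2.INTER_CUBIC))
```

```text
(no output)
```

View pics/t0z.png

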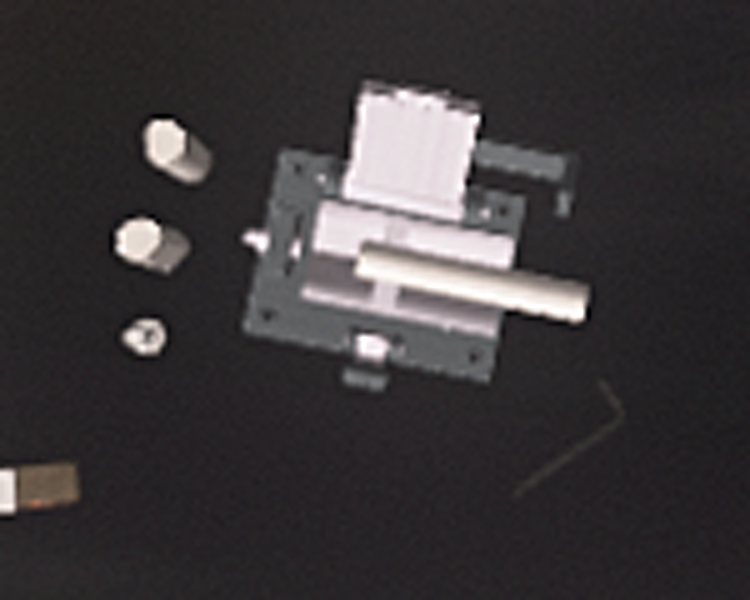

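View pics/s0z.png

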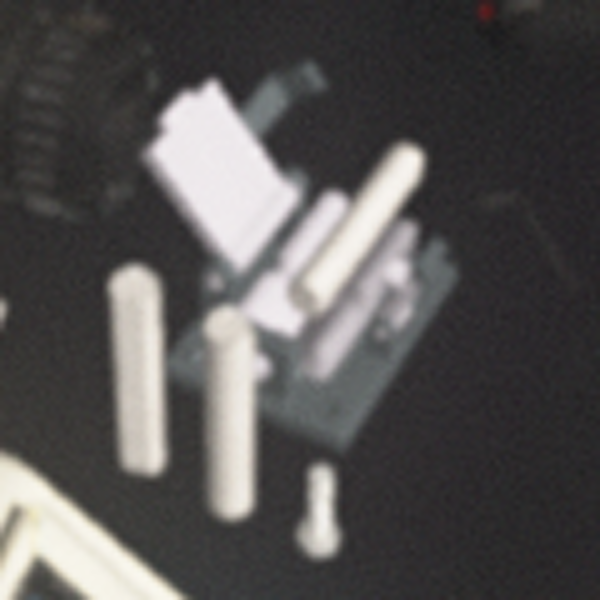

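```bash
cat > h.py <<'E'
import numpy as np,cv2
from scipy.optimize import least_squares
import json
CAM={}
def cams():
    from cell import r
    return {n:r.read_camera(n) for n in("side","top")}
def proj(d,X):
    X=np.atleast_2d(X); c=X@np.array(d["R"]).T+np.array(d["t"]); p=c@np.array(d["K"]).T; return p[:,:2]/p[:,2:]
def jig(p,P):
    c,s=np.cos(p[2]),np.sin(p[2]); P=np.atleast_2d(np.array(P,float))/1000
    return np.c_[p[0]+c*P[:,0]-s*P[:,1],p[1]+s*P[:,0]+c*P[:,1],P[:,2]]
E
cat > fit.py <<'E'
from h import *
C=cams()
T=[((285,150),(48,64,14)),((525,200),(48,-64,14)),((490,380),(-48,-64,14)),((245,330),(-48,64,14)),((318,202),(25,40,33.5)),((515,240),(25,-58,33.5)),((497,330),(-25,-58,33.5)),((305,293),(-25,40,33.5))]
S=[((172,362),(48,64,14)),((345,447),(-48,64,14)),((458,275),(-48,-64,14)),((318,380),(-25,40,33.5))]
f=lambda L,o:np.array([[ (u+.5)/5-.5+o[0],(v+.5)/5-.5+o[1]] for (u,v),_ in L])
tp,sp=f(T,(160,160)),f(S,(200,160))
TP=[b for _,b in T];SP=[b for _,b in S]
def res(p): return np.r_[(proj(C["top"],jig(p,TP))-tp).ravel(),(proj(C["side"],jig(p,SP))-sp).ravel()]
q=least_squares(res,[0.5,-.1,-.2],loss="soft_l1"); print(q.x, res(q.x).reshape(-1,2).round(1).tolist())
np.save("jig.npy",q.x)
p=q.x
# pin: inner end & outer end on axis jig x=0,z=34 ; search y from picks
def py(L,o,cam,lab):
    for (u,v),z in L:
        m=np.array([(u+.5)/5-.5+o[0],(v+.5)/5-.5+o[1]])
        r2=least_squares(lambda y:(proj(C[cam],jig(p,[[y[0],y[1],z]]))-m).ravel(),[0,-50]); print(lab,r2.x.round(1))
py([((588,303),34),((360,261),34)],(160,160),"top","pin outer/inner")
py([((305,297),34)],(200,160),"side","pin inner")
py([((165,137),115),((138,238),115),((145,337),48),((385,87),110),((478,100),110),((372,345),70),((365,378),66)],(160,160),"top","sp1,sp2,bolt,leaf corners, latch")
E
python3 fit.py
```

```text
[ 0.54727392 -0.10234164 -0.1800439 ] [[-0.4, -0.2], [0.9, -0.2], [0.5, 0.9], [-0.2, 0.9], [0.0, -0.3], [-0.8, -0.1], [-1.2, 1.6], [-1.5, 1.2], [-2.5, -0.1], [-0.8, -1.9], [-0.5, -2.4], [0.6, -4.8]]
pin outer/inner [   1.5 -102. ]
pin outer/inner [-0.5 13.5]
pin inner [-1.3 10.5]
sp1,sp2,bolt,leaf corners, latch [ 35.4 109.7]
sp1,sp2,bolt,leaf corners, latch [-12.3 112. ]
sp1,sp2,bolt,leaf corners, latch [-57.9 108.1]
sp1,sp2,bolt,leaf corners, latch [78.9 15.8]
sp1,sp2,bolt,leaf corners, latch [ 81.6 -27.6]
sp1,sp2,bolt,leaf corners, latch [-39.6  -1.5]
sp1,sp2,bolt,leaf corners, latch [-55.7  -1.3]
```

```bash
cat > ov.py <<'E'
from h import *
import sys
def overlay(C,p,pin_y,leaf,latch,tag,dp=(0,0)):
    def box(x0,x1,y0,y1,z): return [[x0,y0,z],[x1,y0,z],[x1,y1,z],[x0,y1,z],[x0,y0,z]]
    L=[(box(-48,48,-64,64,14),(0,255,0)),(box(-48,48,-64,64,0),(0,120,0)),(box(-25,25,-58,40,33.5),(255,0,255)),
       (box(-17,17,48,60,48),(0,255,255))]
    c,s=np.cos(leaf),np.sin(leaf)
    lf=lambda r,n,y:[34-r*c+n*s,y,52+r*s+n*c]
    L.append(([lf(0,5,-28),lf(68,5,-28),lf(68,5,28),lf(0,5,28),lf(0,5,-28)],(255,128,0)))
    L.append(([lf(0,-5,-28),lf(68,-5,-28),lf(74,-5,-12),lf(74,-5,12),lf(68,-5,28),lf(0,-5,28),lf(0,-5,-28)],(255,200,0)))
    L.append(([[10,pin_y-57.5,34],[10,pin_y+57.5,34],[-10,pin_y+57.5,34],[-10,pin_y-57.5,34],[10,pin_y-57.5,34]],(0,0,255)))
    t=np.linspace(0,6.3,20)
    for yy in(-57.5,57.5): L.append((np.c_[10*np.cos(t),0*t+pin_y+yy,34+10*np.sin(t)],(0,128,255)))
    # latch: pad outer face at (-5,46) from pivot upright
    c,s=np.cos(latch),np.sin(latch)
    lp=lambda a,h,y:[-40+a*c-h*s,y,30+h*c+a*s]
    L.append(([lp(-5,40,-11),lp(-5,52,-11),lp(-5,52,11),lp(-5,40,11),lp(-5,40,-11)],(255,255,0)))
    for n,(x0,y0) in {"top":(195,170),"side":(220,165)}.items():
        a=C[n]["pixels"][y0:y0+75,x0:x0+100,::-1]; k=8
        a=cv2.resize(a,None,fx=k,fy=k,interpolation=cv2.INTER_CUBIC)
        for P,col in L:
            q=(proj(C[n],jig(p,P))+.5-[x0,y0])*k-.5
            cv2.polylines(a,[np.round(q).astype(int)],False,col,1)
        cv2.imwrite(f"pics/{tag}_{n}.png",a)
if __name__=="__main__":
    overlay(cams(),np.load("jig.npy"),-44,2.25,0.42,sys.argv[1])
E
python3 ov.py ov1
```

```text
(no output)
```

View pics/ov1_top.png

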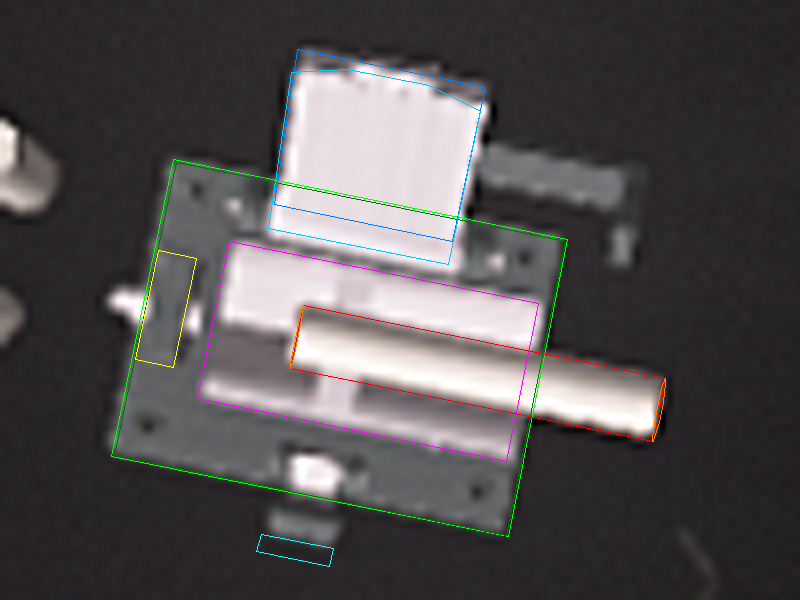

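View pics/ov1_side.png

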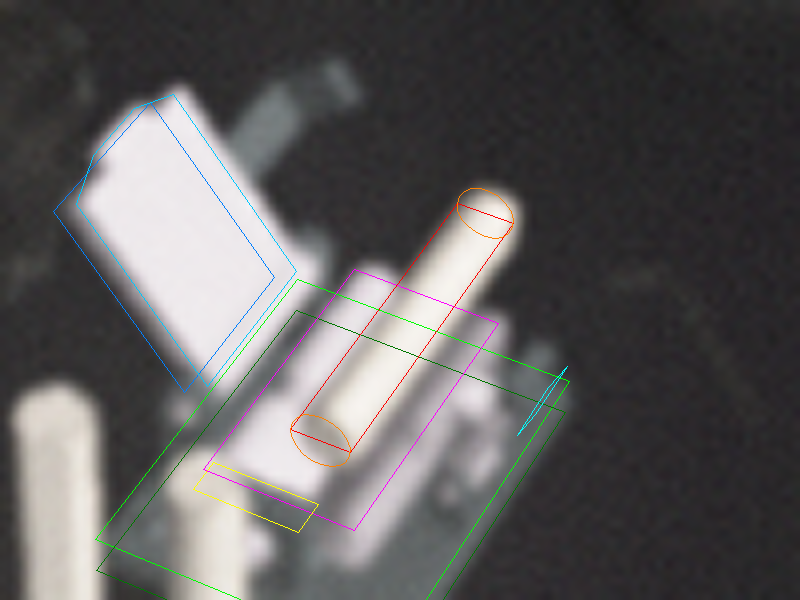

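```bash
cat > tri.py <<'E'
from h import *
C=cams()
def tri(a,b):
    r2=least_squares(lambda X:np.r_[(proj(C["top"],X)-a).ravel(),(proj(C["side"],X)-b).ravel()],[.4,.2,.1]); return r2.x.round(3),round(r2.cost,1)
print(tri((131,255),(280,320)),tri((131,198),(207,262)),tri((45,255),(245,384)))
for z in(0,.1,.2,.3,.4):
    print(z,[proj(C["top"],[[x,y,z]]).round().tolist()[0] for x,y in((.212,.561),(.36,.2))],[proj(C["side"],[[x,y,z]]).round().tolist()[0] for x,y in((.212,.561),(.36,.2))])
# refit with shifts
E
python3 tri.py
python3 - <<'E'
import cv2
for n,(x0,y0) in {"top":(195,170),"side":(220,165)}.items():
    a=cv2.imread(f"pics/{n}0.png")[y0:y0+75,x0:x0+100]
    cv2.imwrite(f"pics/{n}0_8.png",cv2.resize(a,None,fx=8,fy=8,interpolation=cv2.INTER_CUBIC))
E
```

```text
(array([0.437, 0.152, 0.041]), np.float64(0.6)) (array([0.578, 0.135, 0.135]), np.float64(6.5)) (array([0.447, 0.315, 0.135]), np.float64(2.4))
0 [[-36.0, 344.0], [115.0, 285.0]] [[382.0, 735.0], [312.0, 367.0]]
0.1 [[-67.0, 357.0], [101.0, 292.0]] [[409.0, 758.0], [320.0, 340.0]]
0.2 [[-105.0, 374.0], [84.0, 300.0]] [[449.0, 791.0], [328.0, 307.0]]
0.3 [[-154.0, 395.0], [62.0, 310.0]] [[514.0, 847.0], [340.0, 265.0]]
0.4 [[-220.0, 423.0], [34.0, 324.0]] [[640.0, 954.0], [354.0, 209.0]]
```

View pics/top0_8.png

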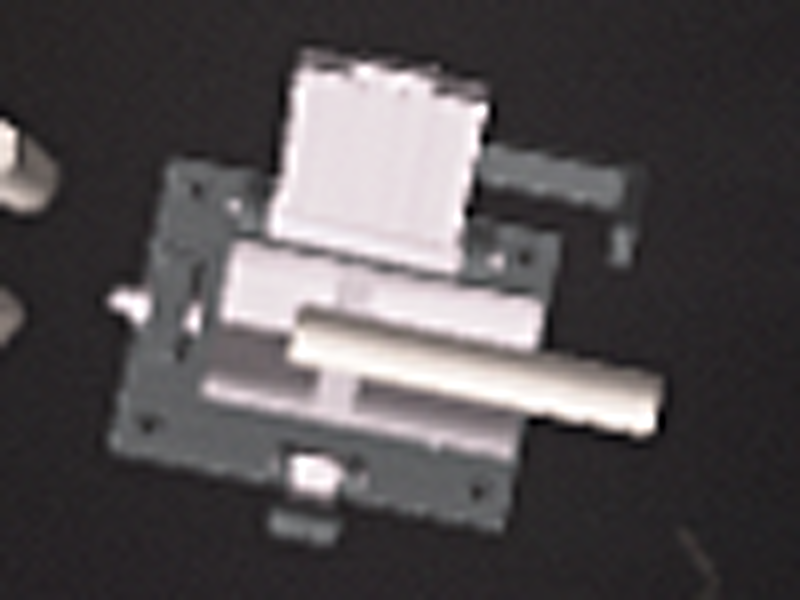

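View pics/side0_8.png

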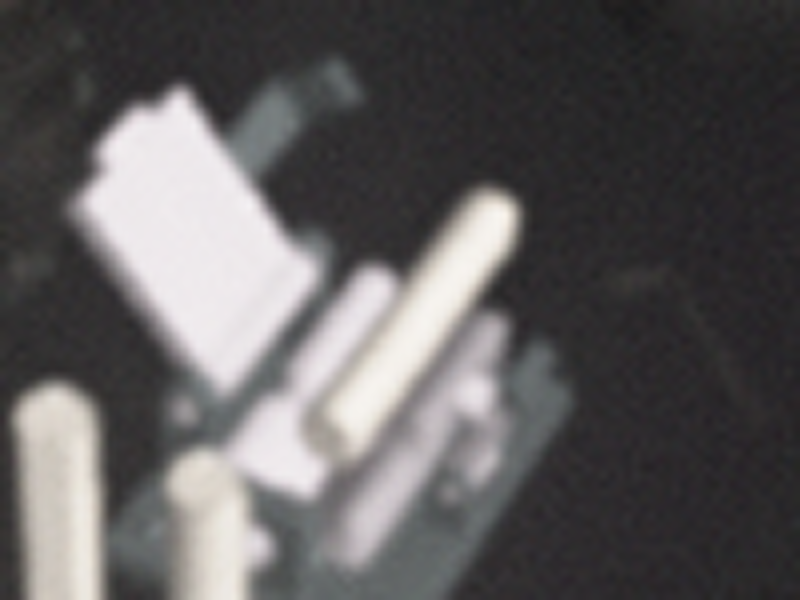

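```bash
cat > fit2.py <<'E'
from h import *
C=cams()
T=[((168,158),(48,64,14)),((562,236),(48,-64,14)),((503,530),(-48,-64,14)),((108,450),(-48,64,14)),((232,242),(25,40,33.5)),((545,298),(25,-58,33.5)),((515,460),(-25,-58,33.5)),((202,395),(-25,40,33.5))]
S=[((508,318),(-25,-58,33.5)),((360,565),(-25,40,33.5)),((228,450),(25,40,33.5)),((378,263),(25,-58,33.5)),((575,392),(-48,-64,14))]
f=lambda L,o:np.array([[ (u+.5)/8-.5+o[0],(v+.5)/8-.5+o[1]] for (u,v),_ in L])
to,so=(195,170),(220,165)
tp,sp=f(T,to),f(S,so); TP=[b for _,b in T];SP=[b for _,b in S]
tpin=f([((660,402),0),((292,338),0)],to); spin=f([((327,437),0)],so)
def res(q):
    p=q[:3]; a,b=q[3:5],q[5:7]; y=q[7]
    return np.r_[(proj(C["top"],jig(p,TP))+a-tp).ravel(),(proj(C["side"],jig(p,SP))+b-sp).ravel(),(proj(C["top"],jig(p,[[0,y-57.5,34],[0,y+57.5,34]]))+a-tpin).ravel(),(proj(C["side"],jig(p,[[0,y+57.5,34]]))+b-spin).ravel(),q[3:7]/1.]
q=least_squares(res,[0.547,-.1,-.18,0,0,0,0,-44],loss="soft_l1"); print(q.x.round(4), res(q.x)[:-4].reshape(-1,2).round(1).tolist())
p=q.x; np.save("jig.npy",p[:3]); np.save("q.npy",p)
# latch angle: outer edge midpoint of pad
for ang in(.3,.35,.4,.45,.5,.55):
    c,s=np.cos(ang),np.sin(ang); lp=lambda a,h:[-40+a*c-h*s,0,30+h*c+a*s]
    u=(proj(C["top"],jig(p[:3],[lp(-5,40),lp(-5,46),lp(-5,52)]))+p[3:5]+.5-to)*8; w=(proj(C["side"],jig(p[:3],[lp(-5,52)]))+p[5:7]+.5-so)*8
    print(ang,u.round().tolist(),w.round().tolist(),np.round(lp(-5,46)))
E
python3 fit2.py
```

```text
[  0.5463  -0.1034  -0.1794  -0.2914  -0.683    0.7651  -0.0921 -43.2772] [[0.7, -0.2], [0.8, 0.0], [0.8, 0.4], [0.5, 0.4], [-0.2, -0.4], [-0.8, 0.4], [-1.0, -0.2], [-0.6, 0.2], [-0.0, 0.3], [0.6, -4.7], [-1.9, 2.1], [-1.8, 0.5], [0.5, -1.7], [-0.3, 0.6], [0.4, -0.6], [0.2, 0.3]]
0.3 [[301.0, 525.0], [299.0, 532.0], [298.0, 538.0]] [[545.0, 374.0]] [-58.   0.  72.]
0.35 [[300.0, 531.0], [298.0, 539.0], [296.0, 546.0]] [[552.0, 380.0]] [-60.   0.  71.]
0.4 [[299.0, 537.0], [297.0, 545.0], [295.0, 554.0]] [[559.0, 385.0]] [-63.   0.  70.]
0.45 [[298.0, 543.0], [296.0, 552.0], [293.0, 561.0]] [[566.0, 391.0]] [-65.   0.  69.]
0.5 [[297.0, 548.0], [294.0, 558.0], [292.0, 568.0]] [[573.0, 397.0]] [-66.   0.  68.]
0.55 [[296.0, 553.0], [293.0, 564.0], [291.0, 575.0]] [[579.0, 404.0]] [-68.   0.  67.]
```

>>> {"op": "drive_tool", "data": {
  "moves": [
    [[0.07, -0.22, 0.1], [0, 0, -0.055], 1],
    [[0.07, -0.22, 0.1], [0, 0, -0.055], 1],
    [[0.07, -0.22, 0.1], [0, 0, -0.055], 1],
    [[0.07, -0.22, 0.1], [0, 0, -0.055], 1],
    [[0.07, -0.22, 0.1], [0, 0, -0.055], 1],
    [[0.07, -0.22, 0.1], [0, 0, -0.055], 1],
    [[0.07, -0.22, 0.1], [0, 0, -0.055], 1],
    [[0.07, -0.22, 0.1], [0, 0, -0.055], 1]
  ]
}}

```text
time: 1.3
ee_pos: [0.2959, 0.2961, 0.3394]
tcp_rot: [0.503, 0.864, 0.0, 0.0]
ft_force: [1.2, -0.4, -0.0]
opening: 0.362
```

>>> {"op": "drive_tool", "data": {
  "moves": [
    [[0.07, -0.22, 0], [0, 0, -0.055], 1],
    [[0.07, -0.22, 0], [0, 0, -0.055], 1],
    [[0.07, -0.22, 0], [0, 0, -0.055], 1],
    [[0.07, -0.22, 0], [0, 0, -0.055], 1],
    [[0.07, -0.22, 0], [0, 0, -0.055], 1],
    [[0.07, -0.22, 0], [0, 0, -0.055], 1],
    [[0.07, -0.22, 0], [0, 0, -0.055], 1],
    [[0.07, -0.22, 0], [0, 0, -0.055], 1]
  ]
}}

```text
time: 2.1
ee_pos: [0.38, 0.032, 0.3389]
tcp_rot: [0.766, 0.642, 0.0, 0.0]
ft_force: [1.2, 0.6, -0.9]
opening: 0.004
```

```bash
cat > where.py <<'E'
from h import *
from cell import r
from scipy.spatial.transform import Rotation as R
s=r.read_state(); p=np.load("jig.npy"); e=np.array(s["ee_pos"])
c,w=np.cos(p[2]),np.sin(p[2]); d=e[:2]-p[:2]
print("t",s["time"],"jig mm",np.round(1000*np.array([c*d[0]+w*d[1],-w*d[0]+c*d[1],e[2]]),1),"F jig",np.round([c*s["ft_force"][0]+w*s["ft_force"][1],-w*s["ft_force"][0]+c*s["ft_force"][1],s["ft_force"][2]],1))
m=R.from_quat(s["tcp_rot"]).as_matrix(); print("tooly deg rel jig x",np.degrees(np.arctan2(m[1,1],m[0,1])-p[2]).round(1),"open",round(s["opening"],2),"z",m[:,2].round(3),"ee",e.round(4))
import sys
if len(sys.argv)>3:
    g=jig(p,[[float(a) for a in sys.argv[1:4]]])[0]; print("delta units",((g-e)/.15).round(3))
E
python3 where.py 0 -128 80
```

```text
t 2.1 jig mm [-187.8  103.5  338.9] F jig [ 1.1  0.8 -0.9]
tooly deg rel jig x 0.2 open 0.0 z [ 0.001  0.    -1.   ] ee [0.38   0.032  0.3389]
delta units [ 0.957 -1.742 -1.726]
```

>>> {"op": "drive_tool", "data": {
  "moves": [
    [[0.12, -0.22, -0.12], [0, 0, 0], 1],
    [[0.12, -0.22, -0.12], [0, 0, 0], 1],
    [[0.12, -0.22, -0.12], [0, 0, 0], 1],
    [[0.12, -0.22, -0.12], [0, 0, 0], 1],
    [[0.12, -0.22, -0.12], [0, 0, 0], 1],
    [[0.12, -0.22, -0.12], [0, 0, 0], 1],
    [[0.12, -0.22, -0.12], [0, 0, 0], 1],
    [[0.12, -0.2, -0.12], [0, 0, 0], 1],
    [[0, 0, -0.25], [0, 0, 0], 1],
    [[0, 0, -0.25], [0, 0, 0], 1],
    [[0, 0, -0.25], [0, 0, 0], 1]
  ]
}}

```text
time: 3.2
ee_pos: [0.5239, -0.228, 0.0808]
tcp_rot: [0.766, 0.643, 0.0, 0.0]
ft_force: [0.6, -0.5, -0.1]
opening: 0.004
```

```bash
python3 where.py 0 -125 28
cat > snap.py <<'E'
from h import *
import sys
C=cams(); tag=sys.argv[1]
for n,(x0,y0) in {"top":(195,165),"side":(220,140)}.items():
    a=C[n]["pixels"][y0:y0+100,x0:x0+130,::-1]
    cv2.imwrite(f"pics/{tag}_{n}.png",cv2.resize(a,None,fx=6,fy=6,interpolation=cv2.INTER_CUBIC))
E
python3 snap.py a
```

```text
t 3.2 jig mm [ 1.000e-01 -1.266e+02  8.080e+01] F jig [ 0.6 -0.4 -0.1]
tooly deg rel jig x 0.4 open 0.0 z [ 0. -0. -1.] ee [ 0.5239 -0.228   0.0808]
delta units [ 0.001  0.011 -0.352]
```

View pics/a_top.png

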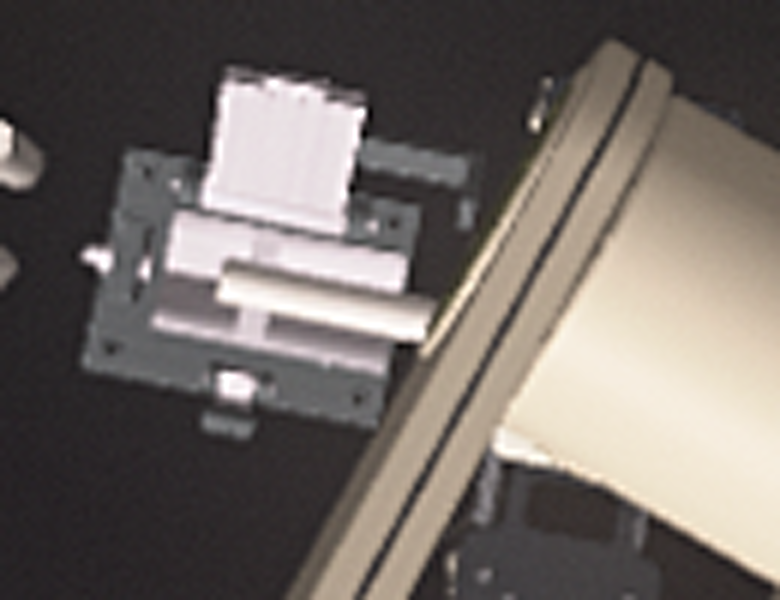

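View pics/a_side.png

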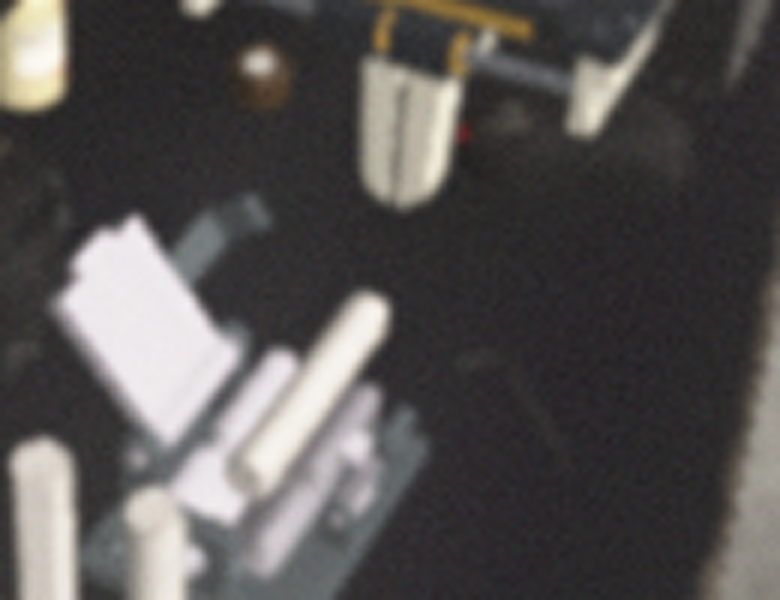

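>>> {"op": "drive_tool", "data": {
  "moves": [
    [[0, 0, -0.18], [0, 0, 0], 1],
    [[0, 0, -0.18], [0, 0, 0], 1],
    [[0.006, 0.033, 0], [0, 0, 0], 1],
    [[0.006, 0.033, 0], [0, 0, 0], 1],
    [[0.006, 0.033, 0], [0, 0, 0], 1],
    [[0.006, 0.033, 0], [0, 0, 0], 1],
    [[0.006, 0.033, 0], [0, 0, 0], 1],
    [[0.006, 0.033, 0], [0, 0, 0], 1]
  ]
}}

```text
time: 4.1
ee_pos: [0.5306, -0.1987, 0.0298]
tcp_rot: [0.765, 0.644, 0.0, 0.002]
ft_force: [0.6, -5.7, 3.0]
opening: 0.003
```

```bash
python3 where.py 0 -77.5 26
```

```text
t 4.1 jig mm [  1.5 -96.6  29.8] F jig [ 1.6 -5.5  3. ]
tooly deg rel jig x 0.4 open 0.0 z [ 0.003 -0.002 -1.   ] ee [ 0.5306 -0.1987  0.0298]
delta units [ 0.013  0.127 -0.026]
```

>>> {"op": "drive_tool", "data": {
  "moves": [
    [[0.005, 0.03, 0], [0, 0, 0], 1],
    [[0.005, 0.03, 0], [0, 0, 0], 1],
    [[0.004, 0.02, 0], [0, 0, 0], 1]
  ]
}}

```text
time: 4.4
ee_pos: [0.5316, -0.1857, 0.0284]
tcp_rot: [0.765, 0.644, 0.0, 0.0]
ft_force: [0.9, -3.4, 2.2]
opening: 0.008
```

```bash
python3 where.py 0 -77.5 26; python3 snap.py b
```

```text
t 4.4 jig mm [  0.2 -83.6  28.4] F jig [ 1.5 -3.2  2.2]
tooly deg rel jig x 0.4 open 0.01 z [ 0. -0. -1.] ee [ 0.5316 -0.1857  0.0284]
delta units [ 0.006  0.04  -0.016]
```

View pics/b_side.png

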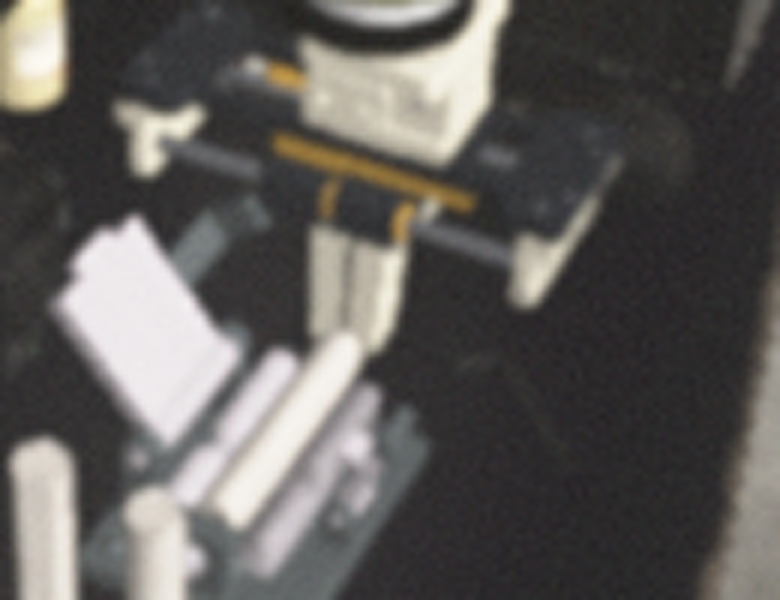

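View pics/b_top.png

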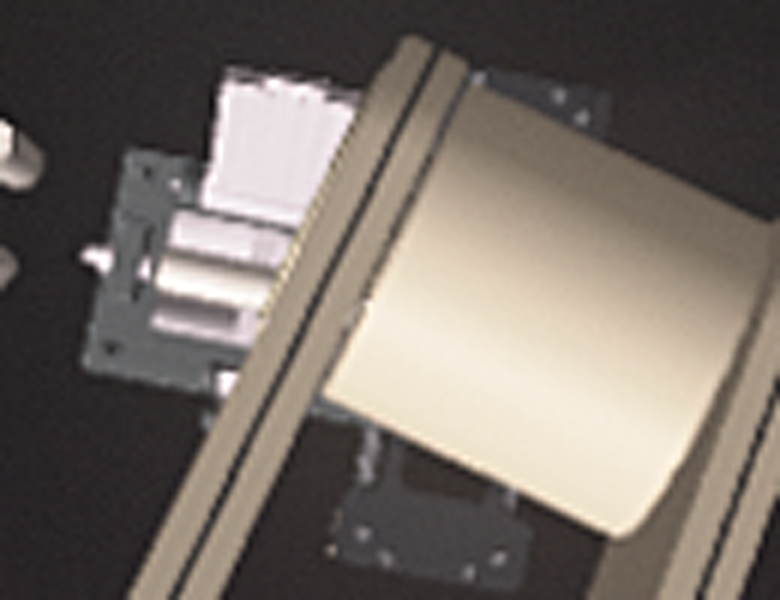

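>>> {"op": "drive_tool", "data": {
  "moves": [
    [[0.002, 0.013, 0], [0, 0, 0], 1],
    [[0.002, 0.013, 0], [0, 0, 0], 1]
  ]
}}

```text
time: 4.7
ee_pos: [0.5317, -0.1821, 0.0279]
tcp_rot: [0.765, 0.644, -0.0, -0.0]
ft_force: [-1.3, -12.5, 0.6]
opening: 0.004
```

```bash
python3 where.py 0 -77.5 26
```

```text
t 4.7 jig mm [ -0.4 -80.   27.9] F jig [  1.  -12.5   0.6]
tooly deg rel jig x 0.4 open 0.0 z [-0. -0. -1.] ee [ 0.5317 -0.1821  0.0279]
delta units [ 0.005  0.016 -0.013]
```

>>> {"op": "drive_tool", "data": {
  "moves": [
    [[0.002, 0.008, 0], [0, 0, 0], 1],
    [[0, 0, 0], [0, 0, 0], 1],
    [[0, 0, 0], [0, 0, 0], 1]
  ]
}}

```text
time: 5.0
ee_pos: [0.5316, -0.1821, 0.0279]
tcp_rot: [0.765, 0.644, -0.001, 0.0]
ft_force: [-1.4, -9.4, 1.6]
opening: 0.009
```

```bash
python3 where.py 0 -77.5 26
```

```text
t 5.0 jig mm [ -0.4 -80.   27.9] F jig [ 0.3 -9.5  1.6]
tooly deg rel jig x 0.4 open 0.01 z [-0.001 -0.002 -1.   ] ee [ 0.5316 -0.1821  0.0279]
delta units [ 0.006  0.016 -0.013]
```

>>> {"op": "drive_tool", "data": {
  "moves": [
    [[-0.007, -0.04, 0], [0, 0, 0], 1],
    [[-0.007, -0.04, 0], [0, 0, 0], 1],
    [[-0.014, -0.08, 0], [0, 0, 0], 1],
    [[0, 0, 0.2], [0, 0, 0], 1],
    [[0, 0, 0.25], [0, 0, 0], 1],
    [[0, 0, 0.25], [0, 0, 0], 1],
    [[0, 0, 0.25], [0, 0, 0], 1],
    [[0, 0, 0.22], [0, 0, 0], 1],
    [[0, 0, 0], [0, 0, 0], 1]
  ]
}}

```text
time: 5.9
ee_pos: [0.5306, -0.2066, 0.2099]
tcp_rot: [0.765, 0.644, 0.002, 0.004]
ft_force: [0.6, -0.3, 0.3]
opening: 0.002
```

```bash
python3 where.py 122 0 200; python3 snap.py c
```

```text
t 5.9 jig mm [   2.9 -104.4  209.9] F jig [ 0.6 -0.2  0.3]
tooly deg rel jig x 0.4 open 0.0 z [ 0.008 -0.004 -1.   ] ee [ 0.5306 -0.2066  0.2099]
delta units [ 0.905  0.543 -0.066]
```

View pics/c_side.png

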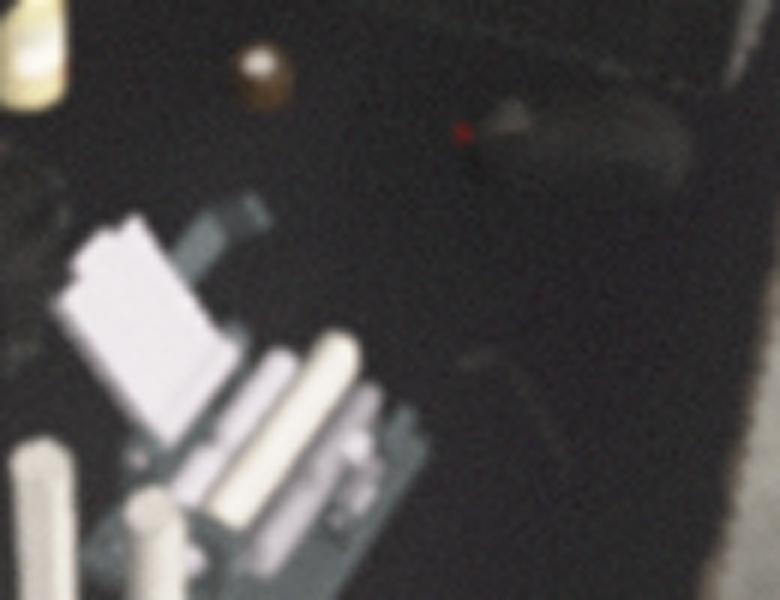

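View pics/c_top.png

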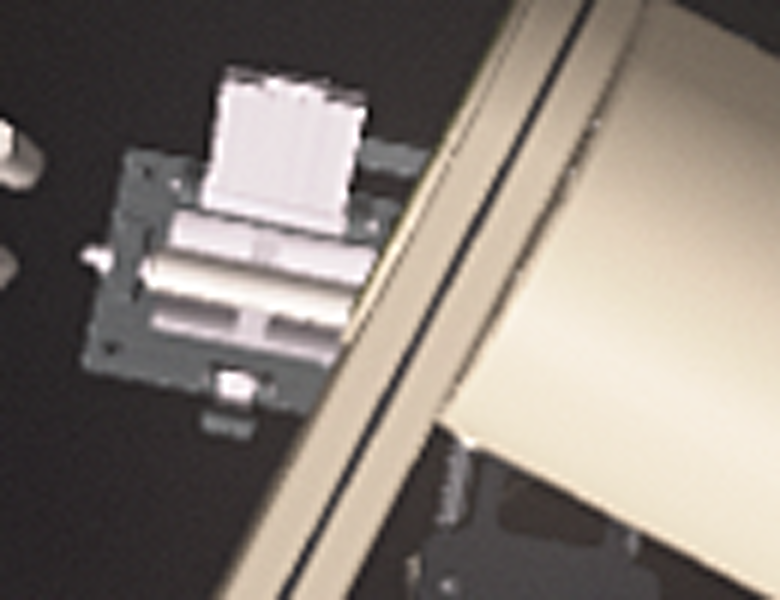

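>>> {"op": "drive_tool", "data": {
  "moves": [
    [[0.15, 0.09, 0], [0, 0, 0], 1],
    [[0.15, 0.09, 0], [0, 0, 0], 1],
    [[0.15, 0.09, 0], [0, 0, 0], 1],
    [[0.15, 0.09, 0], [0, 0, 0], 1],
    [[0.15, 0.09, 0], [0, 0, 0], 1],
    [[0.15, 0.09, 0], [0, 0, 0], 1],
    [[0, 0, 0], [0, 0, 0], 1]
  ]
}}

```text
time: 6.7
ee_pos: [0.6634, -0.1217, 0.2001]
tcp_rot: [0.765, 0.644, -0.001, -0.002]
ft_force: [-0.4, -0.7, 0.5]
opening: 0.005
```

```bash
python3 where.py 122 0 98; python3 snap.py d
```

```text
t 6.7 jig mm [118.5   2.9 200.1] F jig [-0.3 -0.7  0.5]
tooly deg rel jig x 0.5 open 0.0 z [-0.004  0.002 -1.   ] ee [ 0.6634 -0.1217  0.2001]
delta units [ 0.02  -0.023 -0.681]
```

View pics/d_side.png

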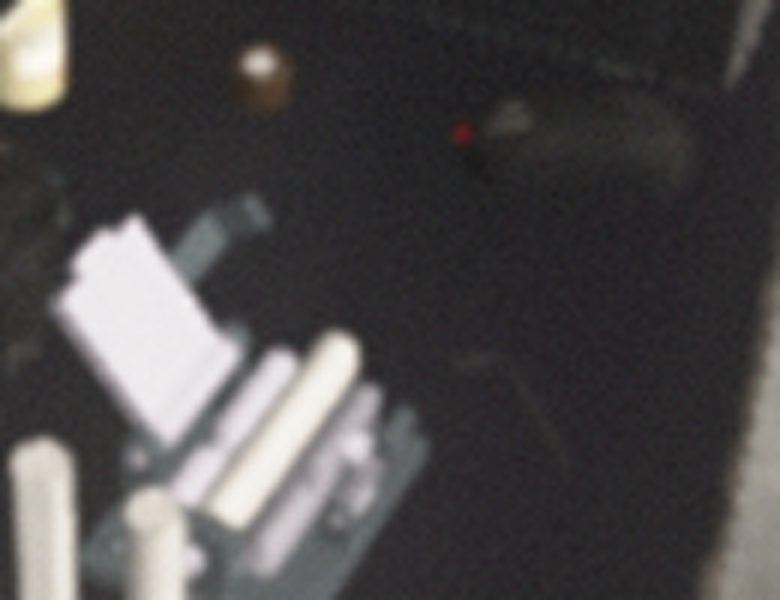

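>>> {"op": "drive_tool", "data": {
  "moves": [
    [[0.005, -0.005, -0.17], [0, 0, 0], 1],
    [[0.005, -0.005, -0.17], [0, 0, 0], 1],
    [[0.005, -0.005, -0.17], [0, 0, 0], 1],
    [[0.005, -0.005, -0.17], [0, 0, 0], 1],
    [[-0.04, 0.007, 0], [0, 0, 0], 1],
    [[-0.04, 0.007, 0], [0, 0, 0], 1],
    [[-0.04, 0.007, 0], [0, 0, 0], 1],
    [[-0.04, 0.007, 0], [0, 0, 0], 1]
  ]
}}

```text
time: 7.6
ee_pos: [0.6424, -0.123, 0.1039]
tcp_rot: [0.765, 0.644, 0.001, 0.001]
ft_force: [0.3, 0.3, -0.2]
opening: 0.008
```

```bash
python3 where.py 45 0 98; python3 snap.py e
```

```text
t 7.6 jig mm [ 98.   -2.1 103.9] F jig [ 0.3  0.3 -0.2]
tooly deg rel jig x 0.4 open 0.01 z [ 0.003 -0.001 -1.   ] ee [ 0.6424 -0.123   0.1039]
delta units [-0.345  0.077 -0.039]
```

View pics/e_side.png

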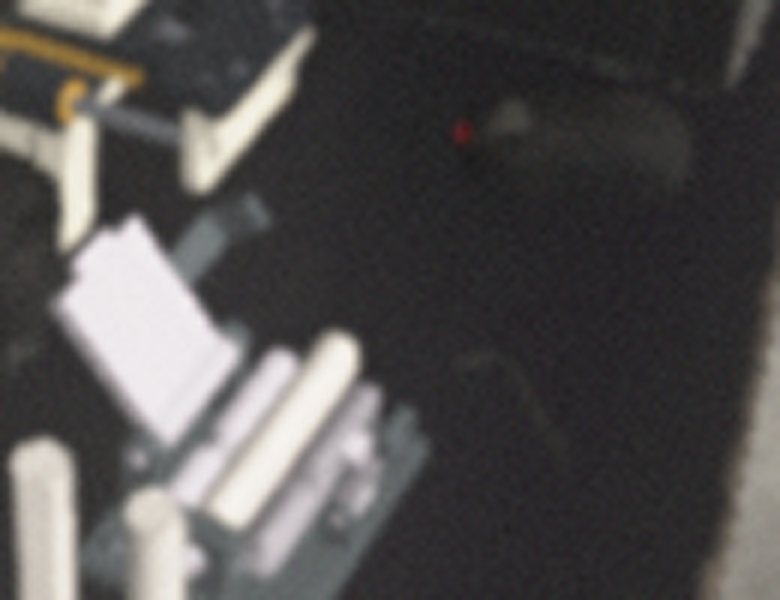

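>>> {"op": "drive_tool", "data": {
  "moves": [
    [[0, 0, -0.04], [0, 0, 0], 1],
    [[-0.04, 0.008, 0], [0, 0, 0], 1],
    [[-0.04, 0.008, 0], [0, 0, 0], 1],
    [[-0.04, 0.008, 0], [0, 0, 0], 1],
    [[-0.04, 0.008, 0], [0, 0, 0], 1],
    [[-0.04, 0.008, 0], [0, 0, 0], 1]
  ]
}}

```text
time: 8.3
ee_pos: [0.6112, -0.1164, 0.0954]
tcp_rot: [0.765, 0.644, -0.0, -0.0]
ft_force: [1.6, -0.6, 1.2]
opening: 0.006
```

```bash
python3 where.py 36 0 98; python3 snap.py f
```

```text
t 8.3 jig mm [66.2 -1.3 95.4] F jig [ 1.7 -0.3  1.2]
tooly deg rel jig x 0.4 open 0.01 z [-0.001  0.    -1.   ] ee [ 0.6112 -0.1164  0.0954]
delta units [-0.197  0.044  0.017]
```

View pics/f_side.png

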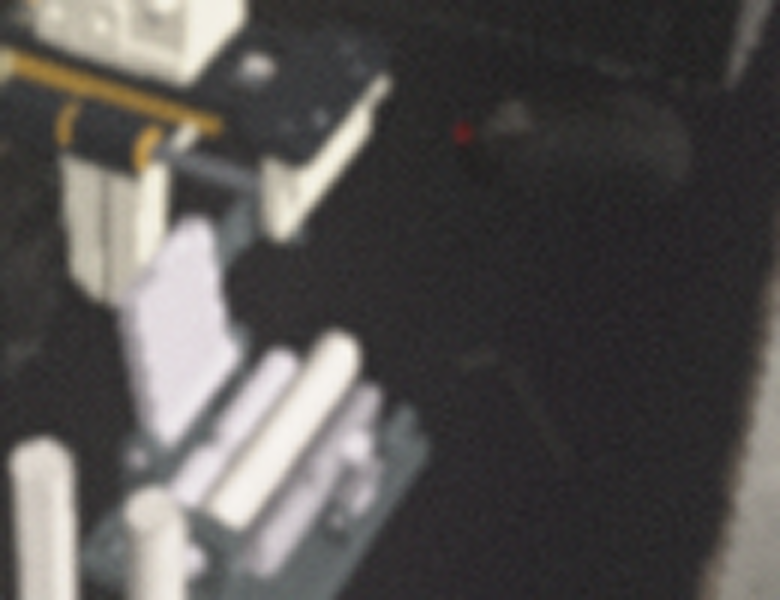

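>>> {"op": "drive_tool", "data": {
  "moves": [
    [[-0.04, 0.008, 0], [0, 0, 0], 1],
    [[-0.04, 0.008, 0], [0, 0, 0], 1],
    [[-0.04, 0.008, 0], [0, 0, 0], 1],
    [[-0.04, 0.008, 0], [0, 0, 0], 1],
    [[-0.04, 0.008, 0], [0, 0, 0], 1]
  ]
}}

```text
time: 8.9
ee_pos: [0.5812, -0.1104, 0.0954]
tcp_rot: [0.765, 0.644, -0.0, -0.0]
ft_force: [0.3, -0.1, -0.7]
opening: 0.006
```

```bash
python3 where.py 36 0 98; python3 snap.py g
```

```text
t 8.9 jig mm [35.6 -0.7 95.4] F jig [ 0.3 -0.1 -0.7]
tooly deg rel jig x 0.4 open 0.01 z [-0.001  0.    -1.   ] ee [ 0.5812 -0.1104  0.0954]
delta units [0.003 0.004 0.018]
```

View pics/g_side.png

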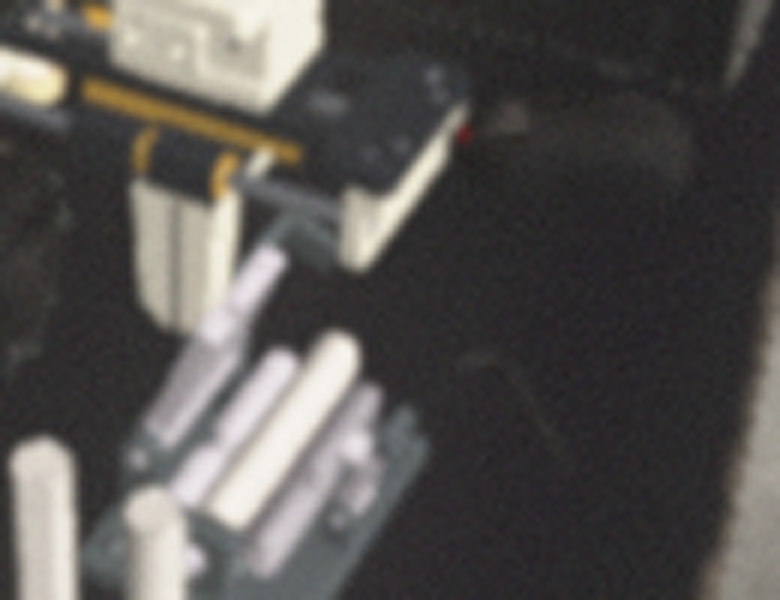

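>>> {"op": "drive_tool", "data": {
  "moves": [
    [[0.01, 0, 0.1], [0, 0, 0], 1],
    [[0, 0, 0.2], [0, 0, 0], 1],
    [[0, 0, 0.2], [0, 0, 0], 1],
    [[0, 0, 0.2], [0, 0, 0], 1],
    [[0, 0, 0], [0, 0, 0], 1],
    [[0, 0, 0], [0, 0, 0], 1],
    [[0, 0, 0], [0, 0, 0], 1],
    [[0, 0, 0], [0, 0, 0], 1],
    [[0, 0, 0], [0, 0, 0], 1],
    [[0, 0, 0], [0, 0, 0], 1],
    [[0, 0, 0], [0, 0, 0], 1],
    [[0, 0, 0], [0, 0, 0], 1]
  ]
}}

```text
time: 10.2
ee_pos: [0.5834, -0.1106, 0.2005]
tcp_rot: [0.765, 0.644, -0.0, -0.0]
ft_force: [0.1, 0.7, 0.3]
opening: 0.01
```

>>> {"op": "drive_tool", "data": {
  "moves": [
    [[-0.19, 0.034, 0], [0, 0, 0], 1],
    [[-0.19, 0.034, 0], [0, 0, 0], 1],
    [[-0.19, 0.034, 0], [0, 0, 0], 1],
    [[-0.19, 0.034, 0], [0, 0, 0], 1],
    [[-0.19, 0.034, 0], [0, 0, 0], 1],
    [[0, 0, 0], [0, 0, 0], 1],
    [[0, 0, 0], [0, 0, 0], 1],
    [[0, 0, 0], [0, 0, 0], 1],
    [[0, 0, 0], [0, 0, 0], 1],
    [[0, 0, 0], [0, 0, 0], 1],
    [[0, 0, 0], [0, 0, 0], 1],
    [[0, 0, 0], [0, 0, 0], 1]
  ]
}}

```text
time: 11.4
ee_pos: [0.4411, -0.0851, 0.2005]
tcp_rot: [0.765, 0.644, -0.0, -0.0]
ft_force: [0.7, -0.0, 0.7]
opening: 0.007
```

```bash
python3 where.py -105 0 62; python3 snap.py i
```

```text
t 11.4 jig mm [-106.8   -0.8  200.5] F jig [0.7 0.1 0.7]
tooly deg rel jig x 0.4 open 0.01 z [-0.  0. -1.] ee [ 0.4411 -0.0851  0.2005]
delta units [ 0.013  0.003 -0.923]
```

View pics/i_side.png

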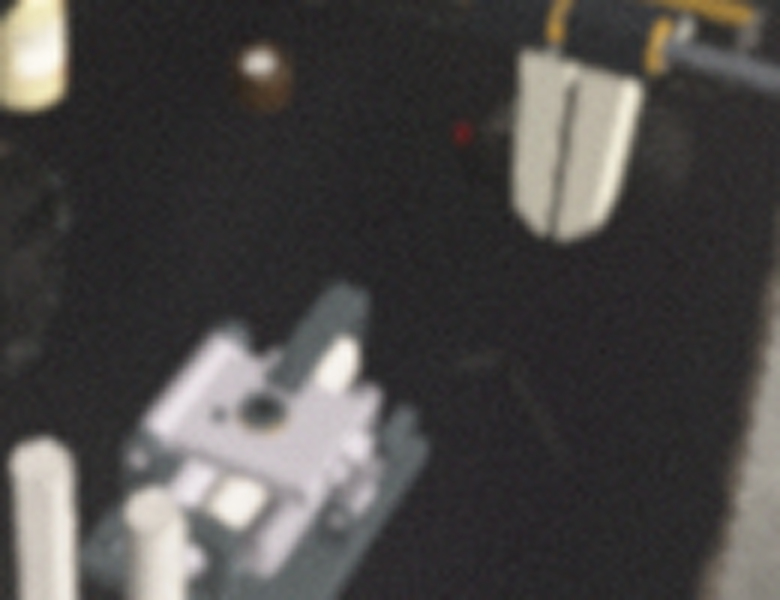

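View pics/i_top.png

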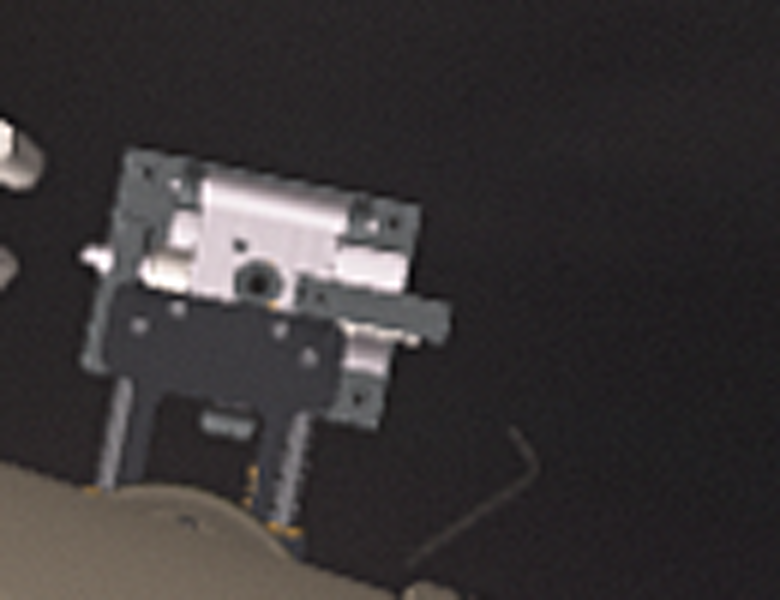

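```bash
cat > lf.py <<'E'
from h import *
import sys
C=cams();q=np.load("q.npy")
n="side"; x0,y0=220,140;k=8
a=cv2.resize(C[n]["pixels"][y0:y0+75+0,x0:x0+100,::-1],None,fx=k,fy=k,interpolation=cv2.INTER_CUBIC)
for ang,col in((0,(0,255,0)),(.2,(0,0,255))):
    c,s=np.cos(ang),np.sin(ang); lf=lambda r,m,y:[34-r*c+m*s,y,52+r*s+m*c]
    for P in([lf(10,5,-28),lf(68,5,-28),lf(68,5,28),lf(10,5,28),lf(10,5,-28)],):
        cv2.polylines(a,[np.round((proj(C[n],jig(q[:3],P))+q[5:7]+.5-[x0,y0])*k-.5).astype(int)],False,col,1)
cv2.imwrite(f"pics/{sys.argv[1]}.png",a)
E
python3 lf.py lf1
```

```text
(no output)
```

View pics/lf1.png

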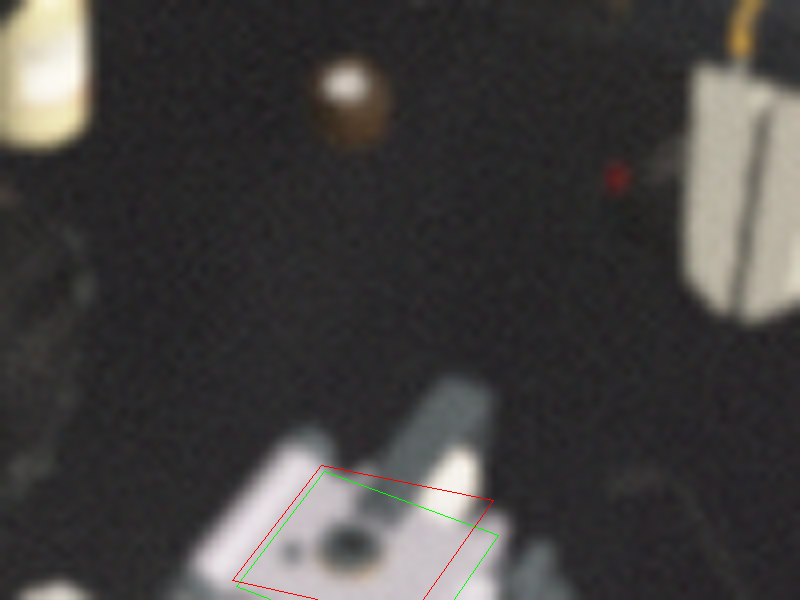

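```bash
sed -e 's/x0,y0=220,140/x0,y0=220,170/' -e 's/k=8/k=8;F=1/' lf.py > lf2.py; python3 lf2.py lf2
```

```text
(no output)
```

View pics/lf2.png

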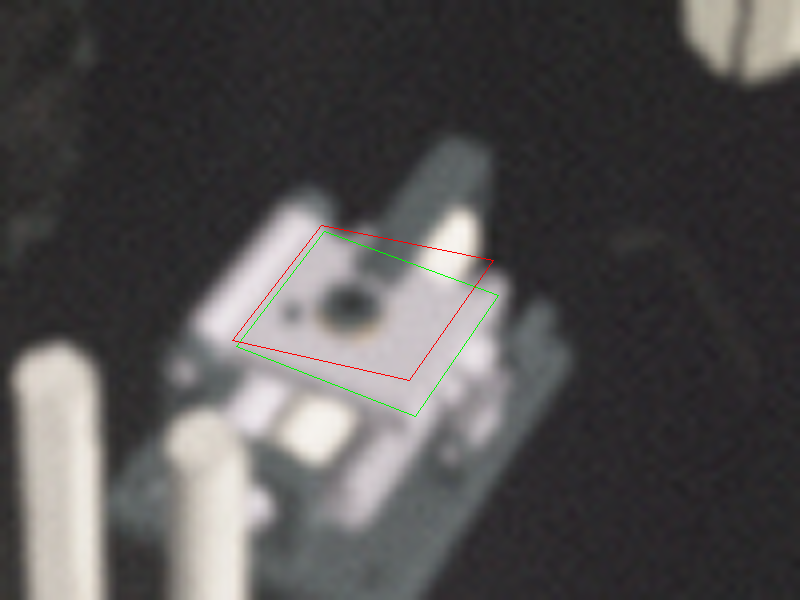

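>>> {"op": "drive_tool", "data": {
  "moves": [
    [[0, 0, -0.19], [0, 0, 0], 1],
    [[0, 0, -0.19], [0, 0, 0], 1],
    [[0, 0, -0.19], [0, 0, 0], 1],
    [[0, 0, -0.19], [0, 0, 0], 1],
    [[0, 0, -0.17], [0, 0, 0], 1],
    [[0.04, -0.008, 0], [0, 0, 0], 1],
    [[0.04, -0.008, 0], [0, 0, 0], 1],
    [[0.04, -0.008, 0], [0, 0, 0], 1],
    [[0.02, -0.004, 0], [0, 0, 0], 1],
    [[0, 0, 0], [0, 0, 0], 1]
  ]
}}

```text
time: 12.7
ee_pos: [0.4635, -0.0897, 0.0625]
tcp_rot: [0.765, 0.644, 0.001, 0.001]
ft_force: [-1.0, -0.3, -0.1]
opening: 0.009
```

```bash
python3 where.py -62 0 60;  python3 snap.py j
```

```text
t 12.7 jig mm [-83.9  -1.3  62.5] F jig [-0.9 -0.5 -0.1]
tooly deg rel jig x 0.4 open 0.01 z [ 0.002 -0.001 -1.   ] ee [ 0.4635 -0.0897  0.0625]
delta units [ 0.145 -0.017 -0.017]
```

View pics/j_side.png

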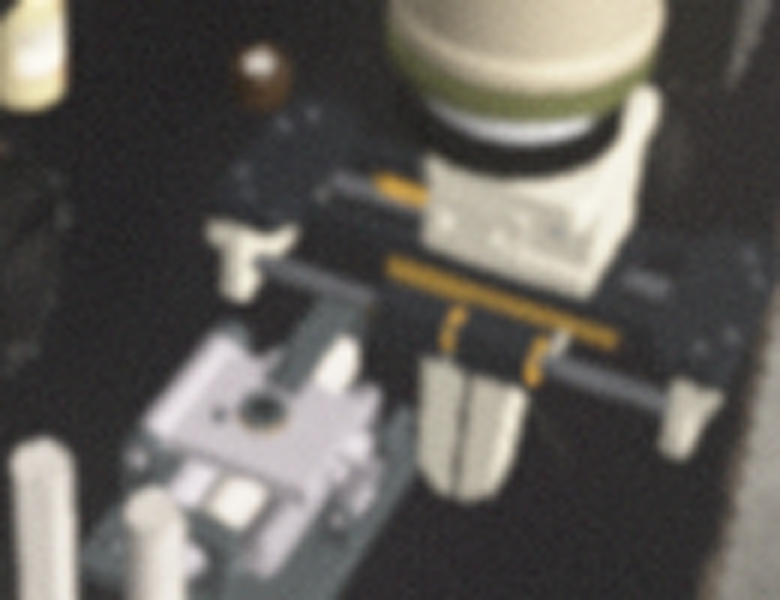

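Fingers at about (460,490) stand outside the latch. Pushing on in +x with force checks.

>>> {"op": "drive_tool", "data": {
  "moves": [
    [[0.02, -0.004, -0.015], [0, 0, 0], 1],
    [[0.02, -0.004, 0], [0, 0, 0], 1],
    [[0.02, -0.004, 0], [0, 0, 0], 1],
    [[0.02, -0.004, 0], [0, 0, 0], 1],
    [[0.02, -0.004, 0], [0, 0, 0], 1]
  ]
}}

```text
time: 13.3
ee_pos: [0.477, -0.0923, 0.0589]
tcp_rot: [0.765, 0.644, -0.0, -0.0]
ft_force: [-2.2, -0.0, 2.0]
opening: 0.008
```

```bash
python3 where.py -62 -1 60
```

```text
t 13.3 jig mm [-70.2  -1.5  58.9] F jig [-2.1 -0.4  2. ]
tooly deg rel jig x 0.4 open 0.01 z [-0.001  0.    -1.   ] ee [ 0.477  -0.0923  0.0589]
delta units [ 0.054 -0.007  0.008]
```

>>> {"op": "drive_tool", "data": {
  "moves": [
    [[0.02, -0.004, 0], [0, 0, 0], 1],
    [[0.02, -0.004, 0], [0, 0, 0], 1],
    [[0, 0, 0], [0, 0, 0], 1]
  ]
}}

```text
time: 13.6
ee_pos: [0.4834, -0.0936, 0.0589]
tcp_rot: [0.765, 0.644, 0.0, 0.0]
ft_force: [-0.5, 0.2, 0.7]
opening: 0.001
```

```bash
python3 where.py -62 -1 60; python3 snap.py k
```

```text
t 13.6 jig mm [-63.6  -1.6  58.9] F jig [-0.6  0.1  0.7]
tooly deg rel jig x 0.4 open 0.0 z [ 0. -0. -1.] ee [ 0.4834 -0.0936  0.0589]
delta units [0.011 0.002 0.007]
```

View pics/k_side.png

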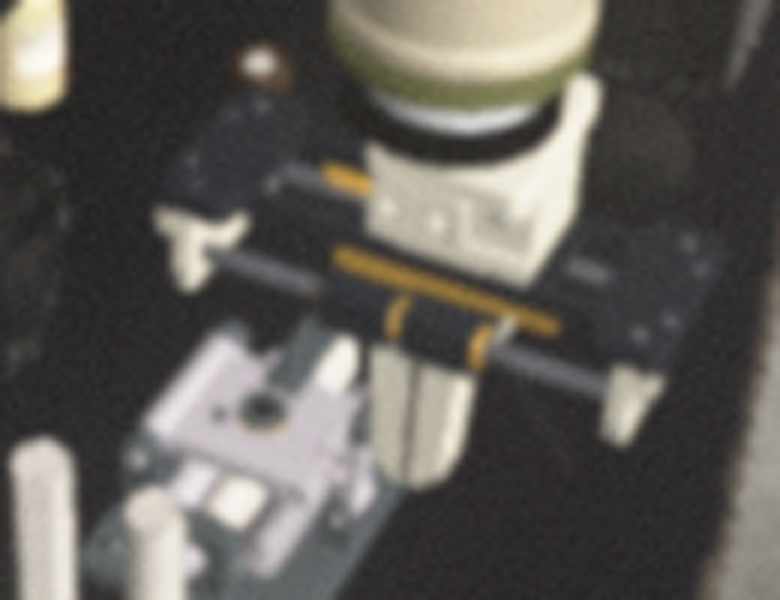

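Latch moves easily and is not at its stop yet; continue in small steps until the force rises.

>>> {"op": "drive_tool", "data": {
  "moves": [
    [[0.013, -0.0025, 0], [0, 0, 0], 1],
    [[0.013, -0.0025, 0], [0, 0, 0], 1],
    [[0, 0, 0], [0, 0, 0], 1]
  ]
}}

```text
time: 14.0
ee_pos: [0.487, -0.0943, 0.0589]
tcp_rot: [0.765, 0.644, -0.0, -0.0]
ft_force: [-1.0, -0.6, 0.2]
opening: 0.005
```

```bash
python3 where.py -62 -1 60
```

```text
t 14.0 jig mm [-60.   -1.6  58.9] F jig [-0.9 -0.7  0.2]
tooly deg rel jig x 0.4 open 0.0 z [-0.  0. -1.] ee [ 0.487  -0.0943  0.0589]
delta units [-0.013  0.006  0.008]
```

>>> {"op": "drive_tool", "data": {
  "moves": [
    [[0.013, -0.0025, 0], [0, 0, 0], 1],
    [[0.013, -0.0025, 0], [0, 0, 0], 1],
    [[0, 0, 0], [0, 0, 0], 1]
  ]
}}

```text
time: 14.3
ee_pos: [0.4878, -0.0944, 0.0588]
tcp_rot: [0.765, 0.644, -0.002, -0.003]
ft_force: [-18.4, 3.5, 17.8]
opening: 0.002
```

```bash
python3 where.py -62 -1 60
```

```text
t 14.3 jig mm [-59.2  -1.6  58.8] F jig [-18.7   0.2  17.8]
tooly deg rel jig x 0.4 open 0.0 z [-0.007  0.001 -1.   ] ee [ 0.4878 -0.0944  0.0588]
delta units [-0.018  0.007  0.008]
```

>>> {"op": "drive_tool", "data": {
  "moves": [
    [[-0.013, 0.0025, 0], [0, 0, 0], 1],
    [[-0.02, 0.004, 0], [0, 0, 0], 1],
    [[-0.1, 0.02, 0], [0, 0, 0], 1],
    [[-0.2, 0.04, 0], [0, 0, 0], 1],
    [[-0.1, 0, 0.2], [0, 0, 0], 1],
    [[0, 0, 0.25], [0, 0, 0], 1],
    [[0, 0, 0.25], [0, 0, 0], 1],
    [[0, 0, 0.25], [0, 0, 0], 1],
    [[0, 0, 0.25], [0, 0, 0], 1],
    [[0, 0, 0], [0, 0, 0], 1]
  ]
}}

```text
time: 15.3
ee_pos: [0.4289, -0.086, 0.2452]
tcp_rot: [0.765, 0.644, 0.003, 0.005]
ft_force: [0.2, 0.5, -0.2]
opening: 0.004
```

```bash
python3 where.py
python3 - <<'E'
from ov import *
import ov
C=cams(); overlay(C,np.load("jig.npy"),-12.5,0,0,"fin")
for n in C: cv2.imwrite(f"pics/full_{n}.png",C[n]["pixels"][:,:,::-1])
for n,(x0,y0) in {"top":(195,170),"side":(220,165)}.items():
    cv2.imwrite(f"pics/fr_{n}.png",cv2.resize(C[n]["pixels"][y0:y0+75,x0:x0+100,::-1],None,fx=8,fy=8,interpolation=cv2.INTER_CUBIC))
E
```

```text
t 15.3 jig mm [-118.6   -3.8  245.2] F jig [ 0.1  0.5 -0.2]
tooly deg rel jig x 0.4 open 0.0 z [ 0.01  -0.003 -1.   ] ee [ 0.4289 -0.086   0.2452]
```

View pics/fin_side.png

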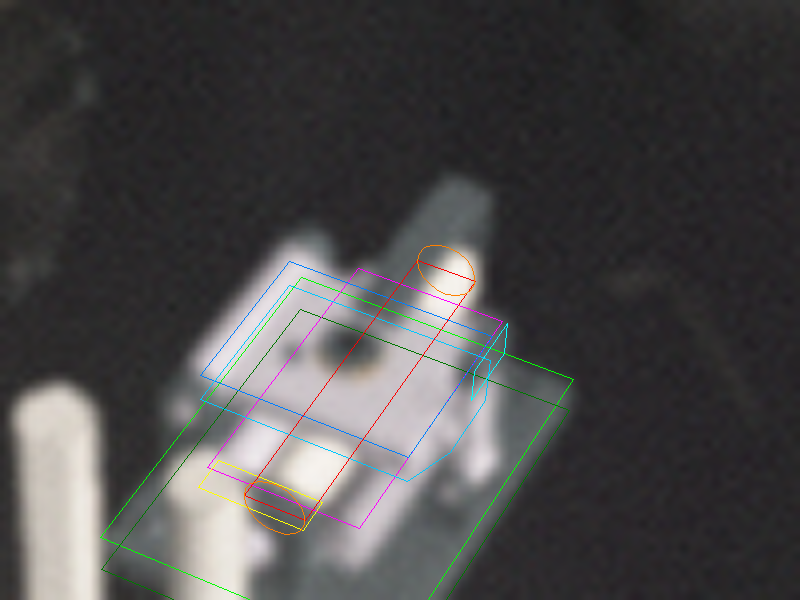

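View pics/fr_side.png

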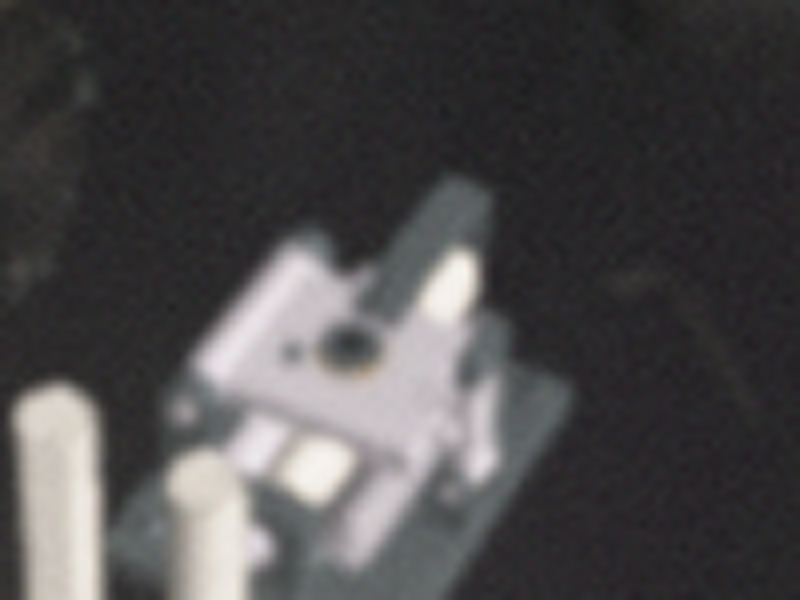

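View pics/full_top.png

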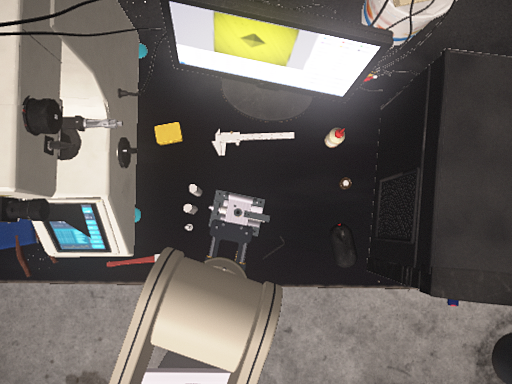

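>>> {"op": "drive_tool", "data": {
  "moves": [
    [[0, -0.25, 0.05], [0, 0, 0], 1],
    [[0, -0.25, 0.05], [0, 0, 0], 1],
    [[0, -0.25, 0], [0, 0, 0], 1],
    [[0, -0.25, 0], [0, 0, 0], 1],
    [[0, -0.25, 0], [0, 0, 0], 1],
    [[0, -0.25, 0], [0, 0, 0], 1],
    [[0, -0.25, 0], [0, 0, 0], 1],
    [[0, 0, 0], [0, 0, 0], 1],
    [[0, 0, 0], [0, 0, 0], 1]
  ]
}}

```text
time: 16.3
ee_pos: [0.4249, -0.3474, 0.2514]
tcp_rot: [0.766, 0.643, -0.0, -0.002]
ft_force: [-0.7, 0.6, 0.1]
opening: 0.004
```

```bash
python3 where.py
python3 - <<'E'
from ov import *
C=cams(); overlay(C,np.load("jig.npy"),-12.5,0,0,"fin2")
for n,(x0,y0) in {"top":(195,170),"side":(220,165)}.items():
    cv2.imwrite(f"pics/fr2_{n}.png",cv2.resize(C[n]["pixels"][y0:y0+75,x0:x0+100,::-1],None,fx=8,fy=8,interpolation=cv2.INTER_CUBIC))
E
```

```text
t 16.3 jig mm [ -75.9 -261.7  251.4] F jig [-0.8  0.4  0.1]
tooly deg rel jig x 0.3 open 0.0 z [-0.003  0.003 -1.   ] ee [ 0.4249 -0.3474  0.2514]
```

View pics/fin2_top.png

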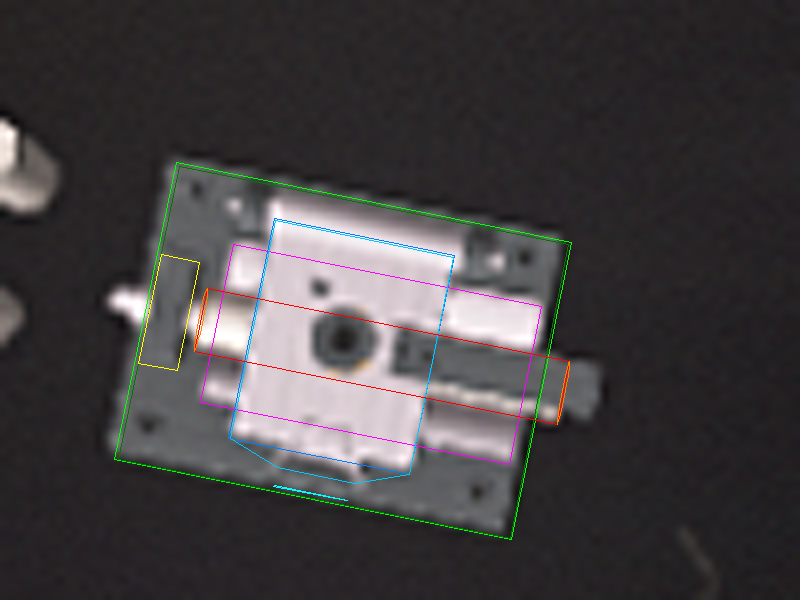

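View pics/fr2_top.png

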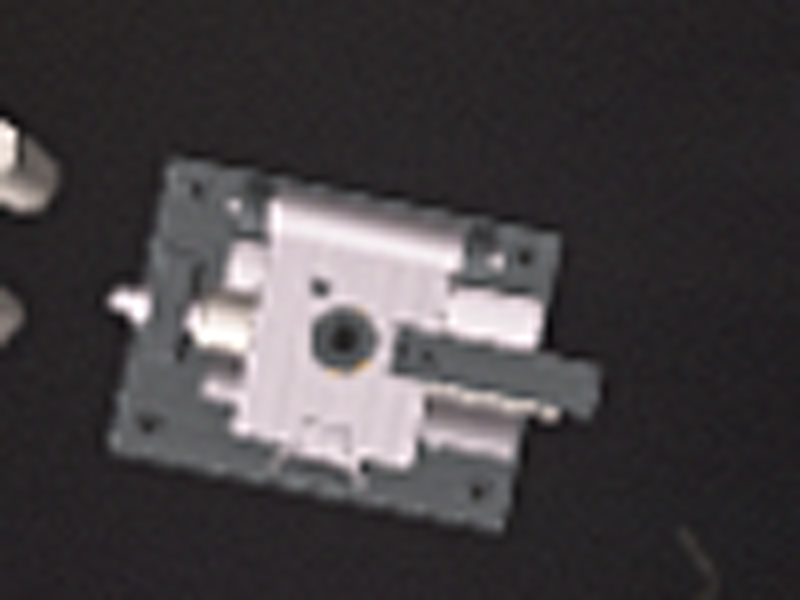

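Run:
```python
from h import *
C=cams()
for n in C:
    cv2.imwrite(f"pics/end_{n}.png",C[n]["pixels"][:,:,::-1])
    a=cv2.imread(f"pics/{n}0.png"); d=cv2.GaussianBlur(cv2.absdiff(a,np.ascontiguousarray(C[n]["pixels"][:,:,::-1])),(3,3),0).max(2)
    m=(d>30).astype(np.uint8); k,l,st,c=cv2.connectedComponentsWithStats(m); print(n,[s.tolist() for s in st[1:] if s[4]>3])
```

```text
side [[339, 0, 45, 19, 613], [333, 15, 48, 34, 906], [306, 42, 28, 18, 277], [377, 42, 24, 20, 353], [336, 46, 39, 52, 929], [375, 63, 9, 6, 41], [382, 71, 2, 3, 6], [228, 173, 37, 38, 743], [496, 185, 16, 25, 157], [250, 188, 36, 40, 613], [285, 208, 4, 4, 13], [488, 211, 24, 11, 116], [276, 217, 5, 6, 23], [476, 222, 36, 64, 1682], [508, 281, 4, 3, 5], [496, 285, 7, 7, 25], [503, 292, 6, 6, 20]]
top [[229, 176, 45, 25, 639], [271, 198, 3, 5, 14], [228, 200, 23, 6, 52], [219, 204, 59, 29, 732], [361, 223, 8, 11, 59], [379, 226, 3, 4, 11], [372, 229, 4, 5, 14], [396, 230, 5, 4, 16], [228, 234, 9, 4, 29], [402, 235, 4, 5, 17], [291, 237, 221, 147, 17662], [434, 249, 4, 4, 12]]
```

View pics/end_top.png

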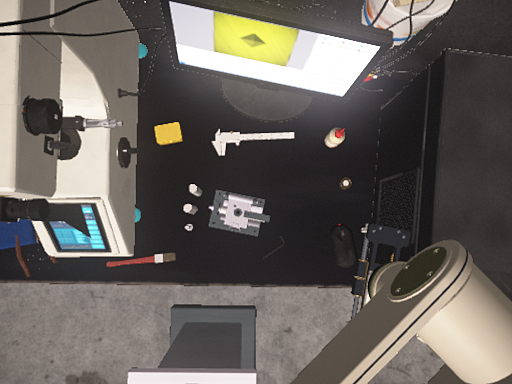

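The only changes are the jig parts and the arm itself. The bystanders (pins (195,189) and (190,209), bolt (189,227), brush, key and mouse) are where they were. I'm handing in the job.

```bash
python3 -c "
from cell import r
print(r.sign_off(), r.read_state()['time'])"
```

```text
the job is handed in; nothing more can be done
the job is handed in; nothing more can be done
```

The pin is home, the leaf is shut with its lug behind the pin, and the latch is upright. I did the steps in that order, only pushing with the closed fingers. The last timed reading before hand-in was about 16.3 s of the 54 s allowed.

- **Pin:** I pushed it about 31 mm along the V. It then stopped moving while the push held at 9–12 N, well above its sliding friction. The pictures show its inner end against the stop screw.
- **Leaf:** I tipped it past upright and it fell shut by itself. Its outline fits the 0 rad overlay in both views, not the 0.2 rad one.
- **Latch:** I pushed it until it met its stop at about 19 N sideways, with about 18 N upward from the tapered fingertip. The top view shows the hook over the lip and the pad about where it should be when upright.
- **Bystanders:** Comparing before and after pictures, only the jig parts and the arm had changed. At hand-in the arm was well clear and touching nothing.
- **Disagreement:** My jig fit left a mismatch of 1–2 pixels (2–4 mm), with one side-view corner off by nearly 5. So the "home" and "upright" results rest on the contact forces as well as the pictures.

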